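# Put the sample containers in their matching holders

## Task

Put each of the four red-lidded containers into the green holder that matches it in shape and size: the large jar, the medium jar and the small vial each in the round holder of their size, the slide box in the oblong one. Each must end standing upright, flat on the floor inside its holder's rim, and let go; keep the containers upright throughout, and leave the grey beaker and the rack of tubes as they stand.

Things in the scene. Friction and masses are not known exactly. Their poses are not given: they have to be found in the camera images.
- jar_large_center (a point): Large jar, the widest of the three round containers: upright round white plastic container with a red screw lid that has a black disc on top, diameter 60 mm at the lid (the body 2 mm less), height 62 mm overall. The point is its centre, 31 mm above its underside; z up along its axis. Loose, stands on the table at the start. Rigid; grip it across its sides in the upper half, so that the fingers stay clear of the holder's rim.
- jar_medium_center (a point): Medium jar: upright round white plastic container with a red screw lid that has a black disc on top, diameter 44 mm at the lid (the body 2 mm less), height 60 mm overall. The point is its centre, 30 mm above its underside; z up along its axis. Loose, stands on the table at the start. Rigid; grip it across its sides in the upper half, so that the fingers stay clear of the holder's rim.
- vial_small_center (a point): Small vial, the narrowest and tallest of the three round containers: upright round white plastic container with a red screw lid that has a black disc on top, diameter 28 mm at the lid (the body 2 mm less), height 70 mm overall. The point is its centre, 35 mm above its underside; z up along its axis. Loose, stands on the table at the start. Rigid; grip it across its sides in the upper half, so that the fingers stay clear of the holder's rim.
- slide_box_center (a point): Slide box: closed oblong white plastic box with a red lid that has a black oblong on top, 80 mm long (its x axis), 34 mm wide (its y axis), 52 mm high. The point is its centre, 26 mm above its underside; z up. Loose, stands on the table at the start, at any yaw; either way round is the same. Rigid; grip across the 34 mm width, in the upper half so that fingers stay clear of the holder's rim.
- holder_large: Holder for the large jar, the largest of the three round holders: shallow round dish. Lies fixed on the table, moulded in green plastic, always level. Floor 3 mm above the table, rim top 11 mm above the table, rim 6 mm thick. Inside diameter 76 mm, outside 88 mm. Origin at its centre on the table surface (z = 0), z up.
- holder_medium: Holder for the medium jar, the middle one of the three round holders: shallow round dish. Lies fixed on the table, moulded in green plastic, always level. Floor 3 mm above the table, rim top 11 mm above the table, rim 6 mm thick. Inside diameter 60 mm, outside 72 mm. Origin at its centre on the table surface (z = 0), z up.
- holder_small: Holder for the small vial, the smallest of the three round holders: shallow round dish. Lies fixed on the table, moulded in green plastic, always level. Floor 3 mm above the table, rim top 11 mm above the table, rim 6 mm thick. Inside diameter 44 mm, outside 56 mm. Origin at its centre on the table surface (z = 0), z up.
- holder_oblong: Holder for the slide box: shallow oblong dish, at any yaw. Lies fixed on the table, moulded in green plastic, always level. Floor 3 mm above the table, rim top 11 mm above the table, rim 6 mm thick. Inside 96 mm long (its x axis) by 50 mm wide (its y axis), outside 108 by 62 mm. Origin at its centre on the table surface (z = 0), z up.
- beaker_center (a point): Bystander, to be left alone: small empty open grey beaker, diameter 52 mm at the rim, 60 mm high, standing loose near the middle of the work. The point is on its axis 30 mm above the table.
- tube_rack: Bystander, to be left alone: green rack block 70 mm (its x axis) by 160 mm (its y axis) by 40 mm high holding red-capped tubes that reach 74 mm above the table, standing loose at the far side of the work. Origin at the centre of its underside.
Not all that is in view belongs to the job. What is shaped like the holder_small but white or yellow is not meant.

How it is judged (in metres and radians):
At the end, for the whole second after the job is handed in: Each container stands upright (7 degrees) on the floor of its own holder (centres within 11 mm, slide box 15 mm; height within 3 mm above, 4 mm below seated), let go and at rest; beaker and tube rack within 25 mm of their starts and tilted under 17 degrees (horizontal distance between jar_large_center and holder_large below 0.011 m and z of jar_large_center in the frame of holder_large between 0.03 and 0.037 m and angle between each of jar_large_center, jar_medium_center, vial_small_center, slide_box_center's own z axis and vertical below 0.12 rad and linear speed of each of jar_large, jar_medium, vial_small, slide_box below 0.02 m/s and horizontal distance between jar_medium_center and holder_medium below 0.011 m and z of jar_medium_center in the frame of holder_medium between 0.029 and 0.036 m and horizontal distance between vial_small_center and holder_small below 0.011 m and z of vial_small_center in the frame of holder_small between 0.034 and 0.041 m and horizontal distance between slide_box_center and holder_oblong below 0.015 m and z of slide_box_center in the frame of holder_oblong between 0.025 and 0.032 m and distance of each of beaker_center, tube_rack from where it was at the start of the episode below 0.025 m and angle between each of beaker_center, tube_rack's own z axis and vertical below 0.3 rad); the robot touches nothing.
It fails at once if a container is tipped by more than about 45 degrees (angle between any of jar_large_center, jar_medium_center, vial_small_center, slide_box_center's own z axis and vertical above 0.8 rad).
It fails at once if the beaker is pushed away (more than 25 mm) or tipped over (distance of beaker_center from where it was at the start of the episode above 0.025 m or angle between beaker_center's own z axis and vertical above 0.3 rad).
It fails at once if the tube rack is pushed away (more than 25 mm) or tipped over (distance of tube_rack from where it was at the start of the episode above 0.025 m or angle between tube_rack's own z axis and vertical above 0.3 rad).
It also fails if it takes over 93 s, if anything falls off the work surface, if the arm or the gripper's body presses on something with over 40 N, if the wrist force passes 120 N, or if a joint passes its speed limit or range.

## Robot

A 6-joint arm with a two-finger parallel gripper is mounted at the origin on the work surface. World frame = base frame: x ahead of the robot, y to its left, z up, the work surface at z = 0. Lengths are in m, angles in degrees, forces in N, time in s.
With the tool pointing down it reaches from about 0.375 to 0.9 m from the base axis. Payload 3.1 kg.
Tool frame: the origin (TCP) lies at the very end of the fingers, on their centre line; the grasp point (between the pads) lies 19 mm behind it (bot.hold_point_z is the z of the grasp point in the tool frame, in m); z points along the fingers, y is the direction in which the jaws open and shut (so a half turn about z gives the same grasp; the last joint's range is limited). The gripper opens to 87 mm and grips with 3 to 60 N. Pads are 19 mm wide; open, the fingers measure 117 mm over their backs; the gripper's body (75 mm by 190 mm) begins 51 mm behind the grasp point.
Start: joints at [-84.655, 30.224, 82.088, -0, 67.689, -10.227], TCP at [0.168, -0.602, 0.223] pointing down, gripper open.
Joint ranges: [-176.69, 176.69], [-43.24, 126.21], [12.49, 139.97], [-82, 262], [0, 151.66], [-163.58, 163.58]. Speed limits (degrees/s): [159.86, 159.86, 180, 180, 180, 180].

## Interface

Orientations are given as a 3x3 rotation matrix whose columns are the frame's x, y, z axes.
In Python, from rig import bot gives the robot as it stands.
- The arm moves only by the tool servo_tool, never from a script. Its argument "increments" is a list of rows, each a list of 3 entries, a list of its own where there are three numbers: the closure, from 0 (fully open) to 1 (shut), then the shift along the tool's x, y, z in mm, then the turn about the tool's z in degrees. In form: [[claw, [x, y, z], turn], ...]. A call has 1 to 5 rows; each row shifts and turns the commanded pose from where the row before left it, along the tool's axes as they then stand; what a row does not reach is not made up. A row lasts 1/8 s, in which the tool goes at most 62.5 mm and 10.7 degrees, less where a joint would pass 70% of its speed; a pose out of reach is approached as far as the arm can. A call with a gripper value outside its range is refused whole. The fingers move at their own pace and stop on an object; the grip force is fixed at half the most. Time passes only in rows, so rows that do not move let the fingers close. It gives the time, the measured TCP pose, the force and the opening at its end, in the units of the state.
- bot.read_state(): the state, without advancing time (a new reading comes with each control period).
- bot.capture(name): name is "side" or "top"; returns (picture, depth): 400x640x3 uint8, blue, green, red; 400x640 float32, m along the optical axis (not along the pixel's ray), 0 where there is no reading.
- bot.camera_info(name): a dict with "K" (3x3 intrinsics, pixels), "distortion" ([k1, k2, p1, p2, k3] as OpenCV has them; the pictures are not rectified), "R" (3x3) and "t" (3): a world point X has camera coordinates R X + t. Camera axes: x right, y down, z forward; pixel columns grow to the right and rows downward; lengths in m; the calibration is good to about 2 mm. A picture is of the moment at which its call begins. camera_info takes no time and is no camera call.
- bot.hand_in(): hands the job in, once; it reports no verdict.
Trained networks look in the newest picture that a camera, given by its name, has taken for a name from the list of things; names that differ only in an ending like _2 or _b are one class to them, and where a whole thing is asked for, a point or a joint stands for the part that bears it (a point fixed in the world has none). Each returns a list of dicts, best first, with "p" (0 to 1); they miss things now and then, are a little off and sometimes report something else, mostly with a low value. They report only what shows in the picture. A call takes as long as a camera call. They do not tell look-alikes from the thing itself.
- bot.find_in(camera, thing): "bbox" ([left, top, right, bottom] in pixels, round what is visible of it).
- bot.trace(camera, thing): "region" (400x640 bool, what is visible of it) and "bbox" ([left, top, right, bottom] in pixels, round what is visible of it).
The state is a dict: "time_s": time; "joint_positions": joint angles; "qvel": joint speeds; "tau": joint torques, N m; "position": TCP position; "tcp_rot": TCP orientation; "force": force on the tool from outside, world axes, zero at the start; "moment": the same for the moment, N m; "opening": opening from 0.0 (shut) to 1.0 (fully open).
Only numpy, scipy, OpenCV 4.12 (cv2) and the standard library are available. Lean on these libraries where they do the work, as an engineer would, in place of code of your own. Each camera call takes 0.05 s, during which the arm holds its last target.

## Working session

There is one attempt and no reset: what is moved stays moved. The work goes in short steps, Python scripts to look and compute and a tool call to move; the robot and the scene stay as the last step left them, time stands still between calls to the robot, and variables do not carry over. Pictures are saved under pics/ and viewed, and the job is handed in when it is done.

Besides the shell and the picture viewer there is one more tool, called as name(argument=value, ...), one argument or row to a line, values as JSON. servo_tool: Moves the arm, as the interface text tells. Its arguments: {"type":"object","properties":{"increments":{"type":"array","items":{"type":"array"}}},"required":["increments"]}

```bash
mkdir -p pics; cat > h.py <<'E'
import numpy as np, cv2
from rig import bot
def world(cam,u,v,d):
    c=bot.camera_info(cam);K=np.array(c["K"]);D=np.array(c["distortion"]);R=np.array(c["R"]);t=np.array(c["t"])
    n=cv2.undistortPoints(np.stack([np.atleast_1d(u),np.atleast_1d(v)],1).astype(float)[:,None],K,D)[:,0]
    d=np.atleast_1d(d)
    P=np.c_[n*d[:,None],d]
    return (P-t)@R
E
python3 - <<'E'
from h import *
for c in("top","side"):
    p,d=bot.capture(c);cv2.imwrite(f"pics/{c}0.png",p);np.save(f"{c}0.npy",d)
    i=bot.camera_info(c);print(c,np.round(i["K"],1).tolist(),(-np.array(i["R"]).T@i["t"]).round(3))
s=bot.read_state();print(s["time_s"],s["position"],s["tcp_rot"],s["opening"])
for n in["jar_large_center","jar_medium_center","vial_small_center","slide_box_center","holder_large","holder_medium","holder_small","holder_oblong","beaker_center","tube_rack"]:
    for r in bot.find_in("top",n): print(n,np.round(r["bbox"]),round(r["p"],2))
E
```

```text
top [[420.8, 0.0, 323.2], [0.0, 420.8, 200.7], [0.0, 0.0, 1.0]] [ 0.464 -0.045  1.23 ]
side [[473.0, 0.0, 314.4], [0.0, 473.0, 192.9], [0.0, 0.0, 1.0]] [ 0.496 -1.241  0.747]
0.1 [ 0.16775562 -0.60136083  0.22163971] [[ 9.63295235e-01  2.68444128e-01 -2.00735770e-04]
 [ 2.68443974e-01 -9.63293164e-01  2.02783766e-03]
 [ 3.50993719e-04 -2.00729267e-03 -9.99997924e-01]] 1.0024202897349297
jar_large_center [176. 248. 202. 270.] 0.87
jar_medium_center [246. 198. 261. 211.] 0.74
vial_small_center [169. 194. 200. 222.] 0.68
vial_small_center [337. 205. 348. 217.] 0.43
slide_box_center [406. 257. 434. 280.] 0.62
holder_large [172. 194. 202. 223.] 0.96
holder_large [243. 197. 259. 212.] 0.36
holder_medium [246. 251. 271. 274.] 0.78
holder_small [440. 237. 455. 251.] 0.85
holder_small [397. 194. 416. 214.] 0.73
holder_small [364. 193. 384. 217.] 0.7
holder_small [427. 206. 448. 222.] 0.67
holder_small [394. 163. 412. 176.] 0.67
holder_oblong [328. 244. 364. 274.] 0.8
beaker_center [287. 224. 304. 244.] 0.52
tube_rack [262. 129. 318. 155.] 0.92
```

View pics/top0.png

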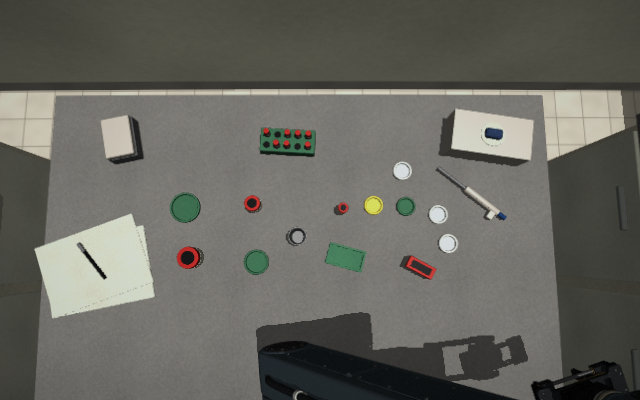

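View pics/side0.png

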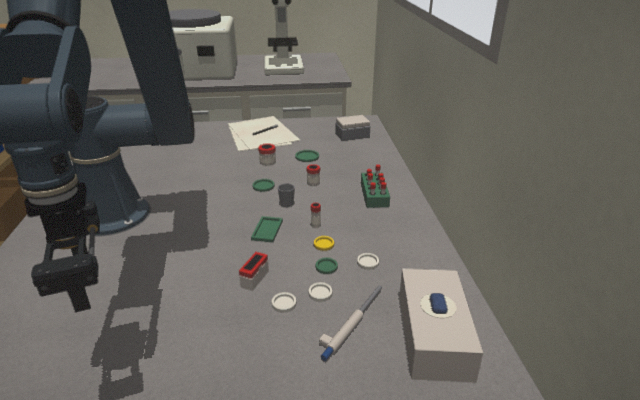

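The top view shows all four holders (green) at about (185,208), (257,262), (405,206) and the oblong one at (345,257). The red lids are at (189,258) large, (253,204) medium, (342,208) vial and (421,267) box. The beaker is at (296,236) and the rack at (288,141). I'll measure these next.

```bash
cat > m.py <<'E'
from h import *
def rayplane(cam,u,v,z):
    c=bot.camera_info(cam);R=np.array(c["R"]);t=np.array(c["t"]);C=-R.T@t
    P=world(cam,u,v,np.ones(len(u)));r=P-C
    return C+r*((z-C[2])/r[:,2])[:,None]
def meas(cam,pic,dep,center,kind,z,rad=26):
    S=8
    x0,y0=center[0]-rad,center[1]-rad
    crop=pic[y0:y0+2*rad,x0:x0+2*rad]
    big=cv2.resize(crop,None,fx=S,fy=S,interpolation=cv2.INTER_CUBIC)
    b,g,r=[big[...,i].astype(int) for i in range(3)]
    m=(r-np.maximum(g,b)>50) if kind=="red" else (g-np.maximum(r,b)>15)
    n,l,st,ce=cv2.connectedComponentsWithStats(m.astype(np.uint8))
    k=1+np.argmax(st[1:,4]); mm=(l==k).astype(np.uint8)
    cn=max(cv2.findContours(mm,cv2.RETR_EXTERNAL,cv2.CHAIN_APPROX_NONE)[0],key=cv2.contourArea)
    h=cn[:,0]
    u=(h[:,0]+.5)/S-.5+x0; v=(h[:,1]+.5)/S-.5+y0
    W=rayplane(cam,u,v,z)[:,:2]
    hull=(cv2.convexHull((W*1000).astype(np.float32)))
    c,ra=cv2.minEnclosingCircle(hull); M=cv2.moments(hull)
    rr=cv2.minAreaRect(hull)
    return np.array([M["m10"]/M["m00"],M["m01"]/M["m00"]]).round(1),np.round(c,1),round(2*ra,1),np.round(rr[0],1),np.round(rr[1],1),round(rr[2],1)
E
python3 - <<'E'
from m import *
p=cv2.imread("pics/top0.png");d=np.load("top0.npy")
q=cv2.imread("pics/side0.png");e=np.load("side0.npy")
T=dict(jl=((189,258),"red",.062),jm=((253,204),"red",.060),v=((342,208),"red",.070),box=((421,267),"red",.052),
HL=((185,208),"green",.011),HM=((257,262),"green",.011),HS=((405,206),"green",.011),HO=((345,257),"green",.011))
T2=dict(jl=(267,149),jm=(313,169),v=(316,206),box=(254,264),HL=(307,156),HM=(264,185),HS=(327,266),HO=(267,229))
for n,(c,k,z) in T.items():
    print(n,"top",*meas("top",p,d,c,k,z))
    print(n,"side",*meas("side",q,e,T2[n],k,z,20))
# depth tops
vv,uu=np.mgrid[0:400,0:640];W=world("top",uu.ravel(),vv.ravel(),d.ravel()).reshape(400,640,3)
for n,(c,k,z) in list(T.items()):
    w=W[c[1]-22:c[1]+23,c[0]-22:c[0]+23].reshape(-1,3)
    top=np.percentile(w[:,2],99.5);s=w[w[:,2]>max(top-.012,.02) if k=="red" else w[:,2]>.006]
    print(n,"depth top",top.round(4),s[:,:2].mean(0).round(4),s.min(0).round(3),s.max(0).round(3))
for n,c in(("beaker",(296,236)),("rack",(288,141))):
    w=W[c[1]-18:c[1]+18,c[0]-32:c[0]+32].reshape(-1,3);w=w[w[:,2]>.02];print(n,w.min(0).round(3),w.max(0).round(3))
E
```

```text
jl top [456.7 309.4] [456.5 309.2] 62.9 [457.  309.7] [60.3 61.2] 17.4
jl side [458.1 304.2] [457.  301.4] 78.7 [458.  305.9] [65.7 67.1] 42.9
jm top [606.8 135.5] [606.7 135.6] 45.4 [606.9 135.8] [44.8 44.2] 26.6
jm side [608.3 132.2] [609.1 131.9] 56.0 [608.3 132. ] [52.7 43.6] 80.5
v top [ 591.2 -118.7] [ 591.1 -118.7] 30.4 [ 591.1 -118.8] [29.1 29. ] 48.3
v side [ 592.5 -123.6] [ 591.9 -123.8] 34.2 [ 592.3 -124.5] [32.7 26.7] 84.3
box top [ 424.2 -334. ] [ 424.7 -334.4] 86.3 [ 424.2 -334. ] [81.4 35.1] 61.2
box side [ 425.2 -339.8] [ 426.1 -340.4] 93.4 [ 425.  -339.8] [87.3 37.4] 62.1
HL top [601.5 338.4] [601.2 338.3] 88.6 [601.6 338.6] [87.4 86.8] 52.3
HL side [603.1 334.1] [604.7 333.1] 95.7 [605.1 334.2] [87.3 86.6] 22.7
HM top [442.7 129.3] [442.7 129.2] 71.7 [442.6 129.1] [71.1 70.4] 0.8
HM side [443.6 125.4] [441.7 124.5] 77.9 [443.4 122.8] [74.8 69. ] 84.0
HS top [ 600.9 -307.2] [ 600.9 -307.2] 55.5 [ 601.  -307.2] [54.5 54.7] 12.1
HS side [ 602.7 -310.6] [ 604.5 -311. ] 59.3 [ 602.7 -310.5] [55.7 54.8] 47.4
HO top [ 454.3 -128. ] [ 453.8 -128. ] 123.1 [ 454.2 -128.1] [109.9  63.9] 74.0
HO side [ 455.6 -129.6] [ 454.5 -130.2] 124.1 [ 455.2 -129.8] [112.9  63.6] 74.7
jl depth top 0.0653 [0.457  0.3019] [ 0.427 -0.045  0.053] [0.485 0.34  1.23 ]
jm depth top 0.0624 [0.6013 0.127 ] [ 0.464 -0.045  0.052] [0.629 0.155 1.23 ]
v depth top 0.0713 [ 0.5802 -0.1126] [ 0.464 -0.134  0.06 ] [ 0.606 -0.045  1.23 ]
box depth top 0.0552 [ 0.4254 -0.3279] [ 0.391 -0.375  0.043] [ 0.464 -0.045  1.23 ]
HL depth top 1.0845 [0.5941 0.3149] [ 0.464 -0.045  0.006] [0.658 0.381 1.23 ]
HM depth top 0.013 [0.443  0.1209] [ 0.407 -0.045  0.006] [0.479 0.164 1.23 ]
HS depth top 1.0843 [ 0.5867 -0.2811] [ 0.464 -0.335  0.006] [ 0.627 -0.045  1.23 ]
HO depth top 0.0146 [ 0.4538 -0.126 ] [ 0.411 -0.185  0.006] [ 0.497 -0.045  1.23 ]
beaker [ 0.464 -0.045  0.02 ] [0.538 0.034 1.23 ]
rack [ 0.464 -0.045  0.02 ] [0.833 0.118 1.23 ]
```

servo_tool(
  increments=[
    [0, [0, 0, 0], -9.2],
    [0, [0, 0, 0], -9.2],
    [0, [0, 0, 0], -9.2],
    [0, [0, 0, 0], -9.2],
    [0, [0, 0, 0], -9.2],
  ],
)

```text
time_s: 1.23
position: [0.1678, -0.602, 0.2226]
tcp_rot: [[0.471, 0.882, 0.0], [0.882, -0.471, -0.0], [-0.0, 0.0, -1.0]]
force: [0.1, -0.0, -0.9]
opening: 1.001
```

```bash
cat > go.py <<'E'
import sys
from h import *
# go.py X Y Z yaw(mm,deg): shift in present tool axes
X=np.array(list(map(float,sys.argv[1:4])));s=bot.read_state();R=np.array(s["tcp_rot"]);p=np.array(s["position"])*1000
yaw=np.degrees(np.arctan2(R[1,0],R[0,0]))
print("t",round(s["time_s"],2),"p",p.round(1),"yaw",yaw.round(2),"op",round(s["opening"]*87,1),"F",np.round(s["force"],1),"tool shift",(R.T@(X-p)).round(1))
if len(sys.argv)>4:
    a=np.radians(float(sys.argv[4]));T=np.array([[np.cos(a),np.sin(a),0],[np.sin(a),-np.cos(a),0],[0,0,-1]])
    print("turn",round(yaw-float(sys.argv[4]),2),"shift after turn",(T.T@(X-p)).round(1))
E
python3 go.py 424 -335 90 61.5
```

```text
t 1.23 p [ 167.8 -602.   222.6] yaw 61.88 op 87.1 F [ 0.1 -0.  -0.9] tool shift [356.2 100.1 132.6]
turn 0.38 shift after turn [356.9  97.7 132.6]
```

servo_tool(
  increments=[
    [0, [60, 15, 0], 0.3],
    [0, [60, 17, 0], 0],
    [0, [60, 17, 20], 0],
    [0, [60, 17, 30], 0],
    [0, [60, 17, 30], 0],
  ],
)

```text
time_s: 1.85
position: [0.3755, -0.3884, 0.1492]
tcp_rot: [[0.481, 0.877, 0.001], [0.877, -0.481, -0.002], [-0.001, 0.002, -1.0]]
force: [0.3, -1.3, -0.1]
opening: 1.002
```

servo_tool(
  increments=[
    [0, [56, 16, 20], 0],
    [0, [0, 0, 30], 0],
    [0, [0, 0, 0], 0],
  ],
)

```text
time_s: 2.22
position: [0.4146, -0.346, 0.0977]
tcp_rot: [[0.479, 0.878, -0.003], [0.878, -0.479, 0.004], [0.002, -0.004, -1.0]]
force: [-1.2, -0.3, 0.4]
opening: 1.003
```

```bash
python3 go.py 424 -335 20 61.5; python3 - <<'E'
from h import *
p,_=bot.capture("side");cv2.imwrite("pics/s1.png",cv2.resize(p[180:340,160:400],None,fx=3,fy=3))
E
```

```text
t 2.23 p [ 414.6 -346.    97.7] yaw 61.37 op 87.3 F [-1.2 -0.3  0.4] tool shift [14.   3.4 77.7]
turn -0.13 shift after turn [14.2  3.1 77.7]
```

View pics/s1.png

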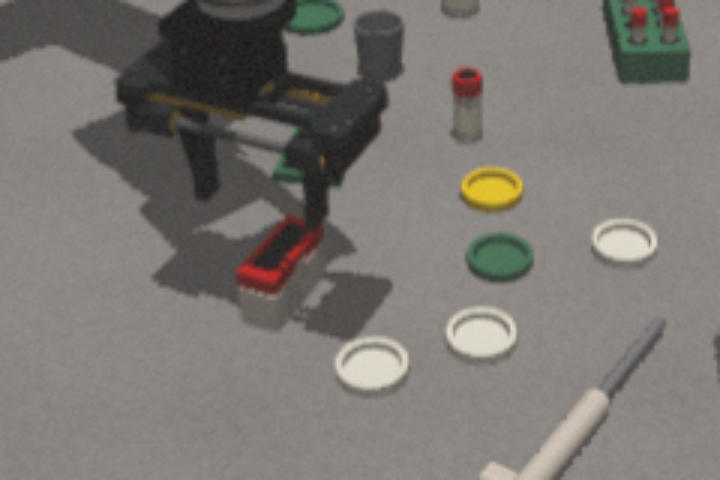

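The jaws straddle the box. The shortfall came from rows longer than 62.5 mm, which got clipped. I'll correct that and go down.

servo_tool(
  increments=[
    [0, [14, 3, 10], 0],
    [0, [0, 0, 35], 0],
    [0, [0, 0, 32], 0],
    [0, [0, 0, 0], 0],
    [0, [0, 0, 0], 0],
  ],
)

```text
time_s: 2.9
position: [0.4249, -0.3378, 0.0233]
tcp_rot: [[0.481, 0.877, 0.001], [0.877, -0.481, -0.001], [-0.001, 0.002, -1.0]]
force: [0.8, -1.0, 1.0]
opening: 1.004
```

```bash
python3 go.py 424 -335 20 61.5
```

```text
t 2.9 p [ 424.9 -337.8   23.3] yaw 61.24 op 87.3 F [ 0.8 -1.   1. ] tool shift [ 2.  -2.2  3.3]
turn -0.26 shift after turn [ 2.  -2.1  3.3]
```

servo_tool(
  increments=[
    [0, [2, -2, 1], 0],
    [1, [0, 0, 0], 0],
    [1, [0, 0, 0], 0],
    [1, [0, 0, 0], 0],
    [1, [0, 0, 0], 0],
  ],
)

```text
time_s: 3.52
position: [0.4236, -0.3343, 0.0213]
tcp_rot: [[0.481, 0.877, 0.0], [0.877, -0.481, -0.0], [-0.0, 0.0, -1.0]]
force: [0.0, -0.6, 0.4]
opening: 0.63
```

servo_tool(
  increments=[
    [1, [0, 0, 0], 0],
    [1, [0, 0, 0], 0],
    [1, [0, 0, 0], 0],
  ],
)

```text
time_s: 3.9
position: [0.4239, -0.3346, 0.0213]
tcp_rot: [[0.481, 0.877, 0.001], [0.877, -0.481, -0.001], [-0.0, 0.001, -1.0]]
force: [0.4, -0.8, 0.1]
opening: 0.39
```

```bash
python3 go.py 454.5 -128.5 90 74.3
```

```text
t 3.9 p [ 423.9 -334.6   21.3] yaw 61.27 op 33.9 F [ 0.4 -0.8  0.1] tool shift [195.4 -72.2 -68.8]
turn -13.03 shift after turn [206.7 -26.3 -68.7]
```

servo_tool(
  increments=[
    [1, [0, 0, -10], 0],
    [1, [0, 0, -20], 0],
    [1, [0, 0, -20], -6.5],
    [1, [0, 0, 0], -6.5],
    [1, [0, 0, 0], 0],
  ],
)

```text
time_s: 4.53
position: [0.4235, -0.3341, 0.0719]
tcp_rot: [[0.272, 0.962, 0.0], [0.962, -0.272, -0.0], [-0.0, 0.0, -1.0]]
force: [-0.0, -0.2, -2.2]
opening: 0.389
```

```bash
python3 go.py 454.5 -128.5 24.5 74.3
```

```text
t 4.53 p [ 423.5 -334.1   71.9] yaw 74.2 op 33.9 F [-0.  -0.2 -2.2] tool shift [206.3 -26.2  47.4]
turn -0.1 shift after turn [206.3 -25.8  47.4]
```

servo_tool(
  increments=[
    [1, [40, -5, 0], 0],
    [1, [55, -7, 0], 0],
    [1, [55, -7, 0], 0],
    [1, [40, -5, 0], 0],
    [1, [16, -2, 0], 0],
  ],
)

```text
time_s: 5.15
position: [0.4537, -0.1266, 0.0712]
tcp_rot: [[0.27, 0.963, -0.002], [0.963, -0.27, 0.001], [0.0, -0.002, -1.0]]
force: [0.5, 0.5, -1.4]
opening: 0.388
```

servo_tool(
  increments=[
    [1, [0, 0, 0], 0],
    [1, [0, 0, 0], 0],
  ],
)

```text
time_s: 5.4
position: [0.455, -0.1304, 0.0713]
tcp_rot: [[0.272, 0.962, 0.001], [0.962, -0.272, -0.001], [-0.001, 0.001, -1.0]]
force: [0.7, -0.3, -1.0]
opening: 0.39
```

```bash
python3 go.py 454.5 -128.5 24.5 74.3; python3 - <<'E'
from h import *
p,_=bot.capture("top");cv2.imwrite("pics/t2.png",cv2.resize(p[160:320,200:440],None,fx=3,fy=3))
E
```

```text
t 5.4 p [ 455.  -130.4   71.3] yaw 74.19 op 34.0 F [ 0.7 -0.3 -1. ] tool shift [ 1.7 -1.1 46.8]
turn -0.11 shift after turn [ 1.7 -1.  46.8]
```

View pics/t2.png

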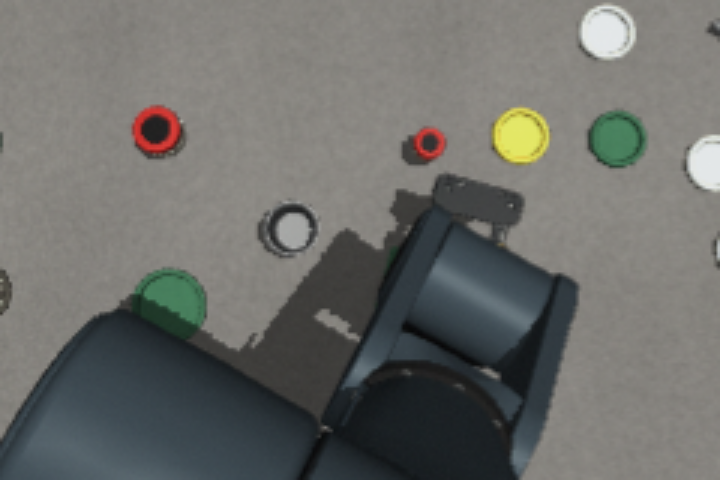

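The arm hides the holder from above, but nothing was disturbed (beaker and vial are still in place). I'll lower on the measured coordinates.

servo_tool(
  increments=[
    [1, [1.5, -1, 10], 0],
    [1, [0, 0, 20], 0],
    [1, [0, 0, 12], 0],
    [1, [0, 0, 4], 0],
    [1, [0, 0, 1], 0],
  ],
)

```text
time_s: 6.08
position: [0.4534, -0.1273, 0.0242]
tcp_rot: [[0.271, 0.963, -0.001], [0.963, -0.271, 0.0], [0.0, -0.001, -1.0]]
force: [-2.0, 0.4, 6.1]
opening: 0.391
```

servo_tool(
  increments=[
    [1, [0, 0, 0], 0],
    [1, [0, 0, 0], 0],
  ],
)

```text
time_s: 6.32
position: [0.4542, -0.1274, 0.0245]
tcp_rot: [[0.271, 0.963, 0.001], [0.963, -0.271, -0.0], [-0.0, 0.001, -1.0]]
force: [-0.5, -0.7, -1.5]
opening: 0.392
```

```bash
python3 go.py 454.5 -128.5 24.5 74.3; python3 - <<'E'
from h import *
p,_=bot.capture("side");cv2.imwrite("pics/s3.png",cv2.resize(p[160:320,160:400],None,fx=3,fy=3))
E
```

```text
t 6.33 p [ 454.2 -127.4   24.5] yaw 74.27 op 34.1 F [-0.5 -0.7 -1.5] tool shift [-1.   0.5  0. ]
turn -0.03 shift after turn [-1.   0.5  0. ]
```

View pics/s3.png

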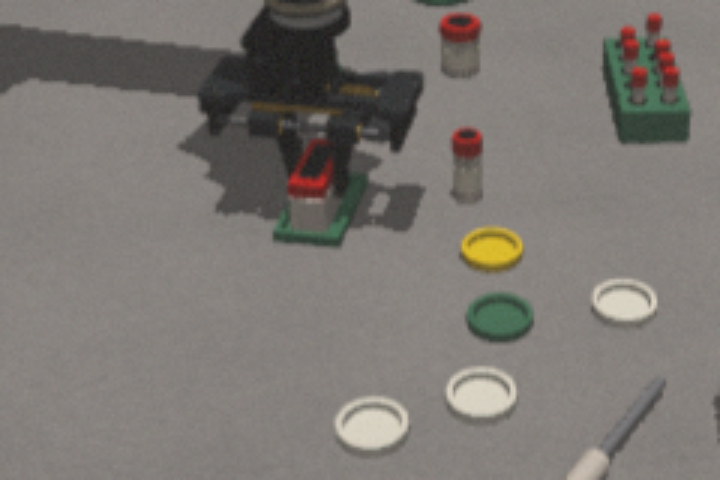

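The side view shows the box inside the rim, about at (312,190) in the crop. I'll open, lift, and turn to yaw 90.

servo_tool(
  increments=[
    [0, [0, 0, 0], 0],
    [0, [0, 0, 0], 0],
    [0, [0, 0, 0], 0],
    [0, [0, 0, 0], 0],
    [0, [0, 0, 0], 0],
  ],
)

```text
time_s: 7.0
position: [0.4539, -0.1272, 0.0243]
tcp_rot: [[0.271, 0.963, 0.0], [0.963, -0.271, -0.0], [0.0, 0.0, -1.0]]
force: [0.1, 0.5, -0.2]
opening: 0.868
```

servo_tool(
  increments=[
    [0, [0, 0, -20], 0],
    [0, [0, 0, -40], 0],
    [0, [0, 0, -40], -7.9],
    [0, [0, 0, 0], -7.9],
    [0, [0, 0, 0], 0],
  ],
)

```text
time_s: 7.62
position: [0.4539, -0.1272, 0.1248]
tcp_rot: [[0.0, 1.0, 0.001], [1.0, -0.0, -0.0], [-0.0, 0.001, -1.0]]
force: [0.2, 0.4, 0.2]
opening: 1.002
```

```bash
python3 go.py 591 -120 110 90
```

```text
t 7.62 p [ 453.9 -127.2  124.8] yaw 89.98 op 87.2 F [0.2 0.4 0.2] tool shift [  7.3 137.1  14.9]
turn -0.02 shift after turn [  7.2 137.1  14.8]
```

servo_tool(
  increments=[
    [0, [4, 50, 0], 0],
    [0, [4, 55, 0], 0],
    [0, [0, 32, 10], 0],
    [0, [0, 0, 0], 0],
    [0, [0, 0, 0], 0],
  ],
)

```text
time_s: 8.25
position: [0.5888, -0.1185, 0.1132]
tcp_rot: [[-0.0, 1.0, -0.004], [1.0, 0.0, 0.001], [0.001, -0.004, -1.0]]
force: [-0.1, -0.2, -0.3]
opening: 0.999
```

```bash
python3 go.py 591 -119 28 90; python3 - <<'E'
from h import *
p,_=bot.capture("side");cv2.imwrite("pics/s4.png",cv2.resize(p[130:290,200:440],None,fx=3,fy=3))
E
```

```text
t 8.25 p [ 588.8 -118.5  113.2] yaw 90.01 op 86.9 F [-0.1 -0.2 -0.3] tool shift [-0.6  2.5 85.2]
turn 0.01 shift after turn [-0.5  2.2 85.2]
```

View pics/s4.png

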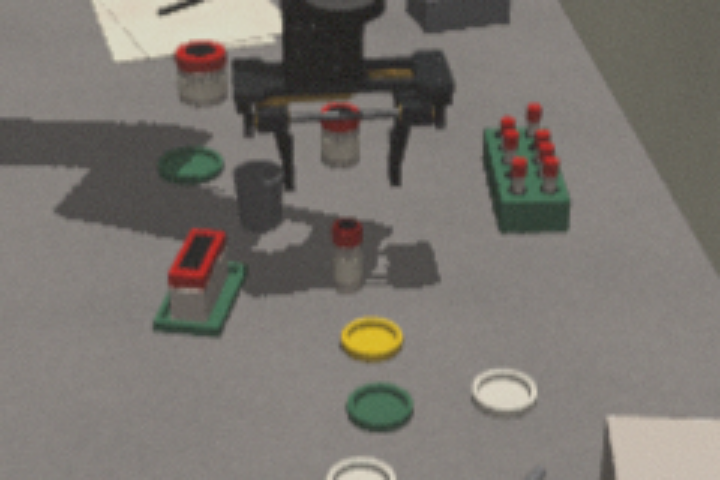

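The box is seated and the jaws are centred over the vial at (347,255) in the crop. Going down to grasp it.

servo_tool(
  increments=[
    [0, [-0.5, 2, 25], 0],
    [0, [0, 0, 35], 0],
    [0, [0, 0, 20], 0],
    [0, [0, 0, 5], 0],
    [1, [0, 0, 0], 0],
  ],
)

```text
time_s: 8.93
position: [0.5924, -0.1197, 0.0297]
tcp_rot: [[-0.001, 1.0, -0.0], [1.0, 0.001, 0.0], [0.0, -0.0, -1.0]]
force: [0.0, 0.4, -0.4]
opening: 0.951
```

servo_tool(
  increments=[
    [1, [0, 0, 0], 0],
    [1, [0, 0, 0], 0],
    [1, [0, 0, 0], 0],
    [1, [0, 0, 0], 0],
    [1, [0, 0, 0], 0],
  ],
)

```text
time_s: 9.55
position: [0.5928, -0.1196, 0.0293]
tcp_rot: [[-0.001, 1.0, 0.0], [1.0, 0.001, -0.0], [-0.0, 0.0, -1.0]]
force: [-0.5, 0.1, 0.0]
opening: 0.396
```

servo_tool(
  increments=[
    [1, [0, 0, 0], 0],
    [1, [0, 0, 0], 0],
    [1, [0, 0, 0], 0],
  ],
)

```text
time_s: 9.93
position: [0.5929, -0.1196, 0.0293]
tcp_rot: [[-0.001, 1.0, 0.0], [1.0, 0.001, -0.0], [-0.0, 0.0, -1.0]]
force: [-0.3, -0.4, 0.9]
opening: 0.303
```

```bash
python3 go.py 601 -307.5 80 90
```

```text
t 9.93 p [ 592.9 -119.6   29.3] yaw 90.07 op 26.4 F [-0.3 -0.4  0.9] tool shift [-187.9    7.9  -50.7]
turn 0.07 shift after turn [-187.9    8.1  -50.7]
```

servo_tool(
  increments=[
    [1, [0, 0, -15], 0],
    [1, [0, 0, -35], 0],
    [1, [-30, 2, 0], 0],
    [1, [-50, 3, 0], 0],
    [1, [-50, 3, 0], 0],
  ],
)

```text
time_s: 10.55
position: [0.6014, -0.2506, 0.0807]
tcp_rot: [[-0.002, 1.0, 0.001], [1.0, 0.002, -0.001], [-0.001, 0.001, -1.0]]
force: [1.4, -1.0, -0.3]
opening: 0.304
```

servo_tool(
  increments=[
    [1, [-40, 0, 0], 0],
    [1, [-18, 0, 0], 0],
    [1, [0, 0, 0], 0],
    [1, [0, 0, 0], 0],
  ],
)

```text
time_s: 11.05
position: [0.6007, -0.3055, 0.0792]
tcp_rot: [[-0.002, 1.0, -0.001], [1.0, 0.002, 0.002], [0.002, -0.001, -1.0]]
force: [0.1, 0.0, 0.0]
opening: 0.303
```

```bash
python3 go.py 601 -307.5 32.5 90; python3 - <<'E'
from h import *
p,_=bot.capture("side");cv2.imwrite("pics/s5.png",cv2.resize(p[160:320,200:440],None,fx=3,fy=3))
E
```

```text
t 11.05 p [ 600.7 -305.5   79.2] yaw 90.13 op 26.4 F [0.1 0.  0. ] tool shift [-2.1  0.3 46.7]
turn 0.13 shift after turn [-2.   0.3 46.7]
```

View pics/s5.png

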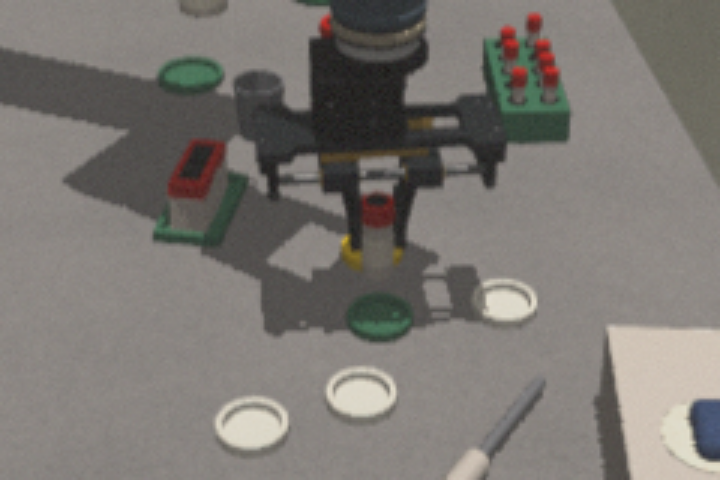

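The vial hangs upright above and behind the green holder at (379,316), as it should when 50 mm up. Lowering it.

servo_tool(
  increments=[
    [1, [-2, 0, 15], 0],
    [1, [0, 0, 20], 0],
    [1, [0, 0, 8], 0],
    [1, [0, 0, 3.5], 0],
    [1, [0, 0, 0], 0],
  ],
)

```text
time_s: 11.72
position: [0.6011, -0.3096, 0.0326]
tcp_rot: [[-0.001, 1.0, -0.0], [1.0, 0.001, 0.0], [0.0, -0.0, -1.0]]
force: [0.6, -0.2, 0.4]
opening: 0.305
```

servo_tool(
  increments=[
    [1, [0, 0, 0], 0],
    [1, [0, 0, 0], 0],
  ],
)

```text
time_s: 11.98
position: [0.6012, -0.3097, 0.0328]
tcp_rot: [[-0.001, 1.0, 0.0], [1.0, 0.001, -0.0], [-0.0, 0.0, -1.0]]
force: [0.7, -0.4, -0.7]
opening: 0.301
```

```bash
python3 go.py 601 -307.5 32.5 90; python3 - <<'E'
from h import *
p,_=bot.capture("side");cv2.imwrite("pics/s6.png",cv2.resize(p[190:320,240:440],None,fx=4,fy=4))
E
```

```text
t 11.97 p [ 601.2 -309.7   32.8] yaw 90.07 op 26.2 F [ 0.7 -0.4 -0.7] tool shift [ 2.2 -0.2  0.3]
turn 0.07 shift after turn [ 2.2 -0.2  0.3]
```

View pics/s6.png

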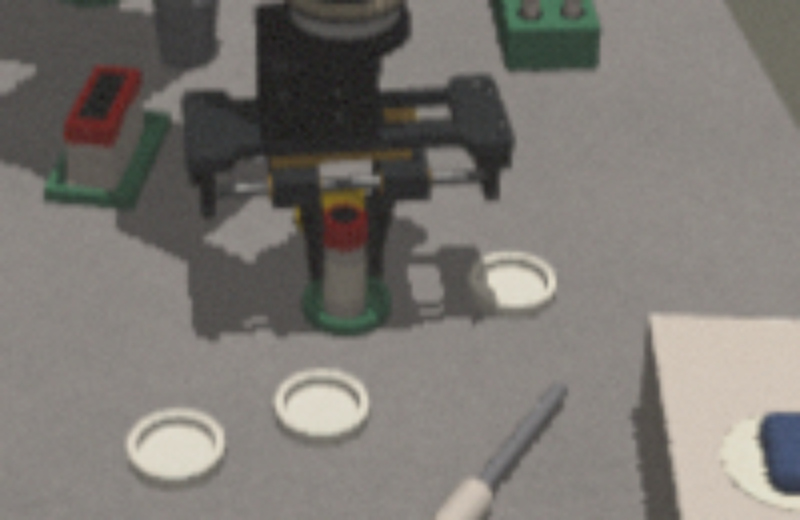

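The vial stands inside the green rim, at (345,290) in the crop.

servo_tool(
  increments=[
    [1, [1.5, 0, 0.5], 0],
    [0, [0, 0, 0], 0],
    [0, [0, 0, 0], 0],
    [0, [0, 0, 0], 0],
    [0, [0, 0, 0], 0],
  ],
)

```text
time_s: 12.65
position: [0.6011, -0.3081, 0.0323]
tcp_rot: [[-0.001, 1.0, 0.0], [1.0, 0.001, -0.0], [-0.0, 0.0, -1.0]]
force: [0.4, 0.0, -1.0]
opening: 0.677
```

servo_tool(
  increments=[
    [0, [0, 0, 0], 0],
    [0, [0, 0, -25], 0],
    [0, [0, 0, -45], 0],
    [0, [0, 0, -40], 0],
    [0, [0, 0, 0], 0],
  ],
)

```text
time_s: 13.28
position: [0.6035, -0.3097, 0.1466]
tcp_rot: [[-0.001, 1.0, 0.007], [1.0, 0.001, -0.005], [-0.005, 0.007, -1.0]]
force: [-0.0, -0.4, 0.0]
opening: 0.994
```

```bash
python3 go.py 607 135 140 90
```

```text
t 13.28 p [ 603.5 -309.7  146.6] yaw 90.08 op 86.5 F [-0.  -0.4  0. ] tool shift [444.7   4.1   4.3]
turn 0.08 shift after turn [444.7   3.5   6.6]
```

servo_tool(
  increments=[
    [0, [50, 1, 0], 0],
    [0, [60, 1, 0], 0],
    [0, [60, 1, 0], 0],
    [0, [60, 0, 0], 0],
    [0, [60, 0, 0], 0],
  ],
)

```text
time_s: 13.9
position: [0.6027, -0.0161, 0.1411]
tcp_rot: [[-0.001, 1.0, -0.002], [1.0, 0.001, 0.001], [0.001, -0.002, -1.0]]
force: [0.8, 0.9, 0.1]
opening: 1.003
```

servo_tool(
  increments=[
    [0, [60, 0, 0], 0],
    [0, [60, 0, 0], 0],
    [0, [35, 0, 20], 0],
    [0, [0, 0, 20], 0],
    [0, [0, 0, 0], 0],
  ],
)

```text
time_s: 14.52
position: [0.6011, 0.1375, 0.0997]
tcp_rot: [[-0.003, 1.0, -0.006], [1.0, 0.003, -0.0], [-0.0, -0.006, -1.0]]
force: [-0.5, -0.4, 1.0]
opening: 1.0
```

```bash
python3 go.py 607 135.5 23 90;  python3 - <<'E'
from h import *
p,_=bot.capture("side");cv2.imwrite("pics/s7.png",cv2.resize(p[90:250,200:440],None,fx=3,fy=3))
E
```

```text
t 14.53 p [601.1 137.5  99.7] yaw 90.14 op 87.0 F [-0.5 -0.4  1. ] tool shift [-1.9  6.4 76.6]
turn 0.14 shift after turn [-2.   5.9 76.7]
```

View pics/s7.png

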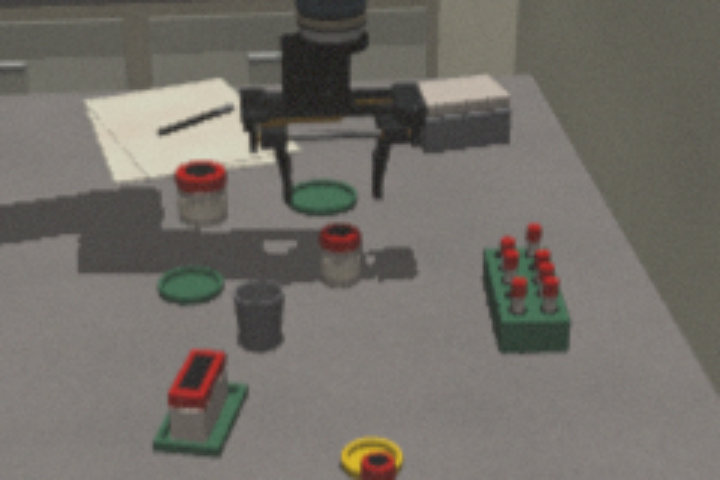

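The jaws are above the medium jar, at (340,255) in the crop, with a 5 mm x correction to make.

servo_tool(
  increments=[
    [0, [-1.5, 5, 5], 0],
    [0, [0, 0, 35], 0],
    [0, [0, 0, 28], 0],
    [0, [0, 0, 7], 0],
    [0, [0, 0, 0], 0],
  ],
)

```text
time_s: 15.2
position: [0.6092, 0.1349, 0.0276]
tcp_rot: [[-0.0, 1.0, 0.001], [1.0, 0.0, 0.0], [0.0, 0.001, -1.0]]
force: [0.6, -0.7, 0.9]
opening: 0.997
```

servo_tool(
  increments=[
    [1, [0, 0, 0], 0],
    [1, [0, 0, 0], 0],
    [1, [0, 0, 0], 0],
    [1, [0, 0, 0], 0],
    [1, [0, 0, 0], 0],
  ],
)

```text
time_s: 15.82
position: [0.6085, 0.1355, 0.0274]
tcp_rot: [[-0.001, 1.0, 0.0], [1.0, 0.001, 0.0], [0.0, 0.0, -1.0]]
force: [-0.2, -0.2, 0.4]
opening: 0.513
```

servo_tool(
  increments=[
    [1, [0, 0, 0], 0],
    [1, [0, 0, 0], 0],
  ],
)

```text
time_s: 16.08
position: [0.6086, 0.1355, 0.0273]
tcp_rot: [[-0.001, 1.0, 0.0], [1.0, 0.001, 0.0], [0.0, 0.0, -1.0]]
force: [0.1, -0.5, 0.6]
opening: 0.489
```

```bash
python3 go.py 443 129 80 90
```

```text
t 16.07 p [608.6 135.5  27.3] yaw 90.07 op 42.5 F [ 0.1 -0.5  0.6] tool shift [  -6.3 -165.6  -52.7]
turn 0.07 shift after turn [  -6.5 -165.6  -52.7]
```

servo_tool(
  increments=[
    [1, [0, 0, -15], 0],
    [1, [0, 0, -30], 0],
    [1, [-1, -25, -5], 0],
    [1, [-1, -45, 0], 0],
    [1, [-1, -45, 0], 0],
  ],
)

```text
time_s: 16.7
position: [0.4928, 0.1322, 0.0783]
tcp_rot: [[-0.001, 1.0, 0.002], [1.0, 0.001, 0.0], [0.0, 0.002, -1.0]]
force: [0.2, -0.3, -0.5]
opening: 0.486
```

servo_tool(
  increments=[
    [1, [-1, -35, 0], 0],
    [1, [-1, -15, 0], 0],
    [1, [0, 0, 0], 0],
    [1, [0, 0, 0], 0],
  ],
)

```text
time_s: 17.2
position: [0.4463, 0.1302, 0.0776]
tcp_rot: [[-0.001, 1.0, 0.004], [1.0, 0.001, 0.0], [0.0, 0.004, -1.0]]
force: [0.2, 0.1, -0.0]
opening: 0.493
```

```bash
python3 go.py 443 129 30.5 90;  python3 - <<'E'
from h import *
p,_=bot.capture("side");cv2.imwrite("pics/s8.png",cv2.resize(p[90:250,200:440],None,fx=3,fy=3))
E
```

```text
t 17.2 p [446.3 130.2  77.6] yaw 90.05 op 42.9 F [ 0.2  0.1 -0. ] tool shift [-1.2 -3.5 47.1]
turn 0.05 shift after turn [-1.2 -3.3 47.1]
```

View pics/s8.png

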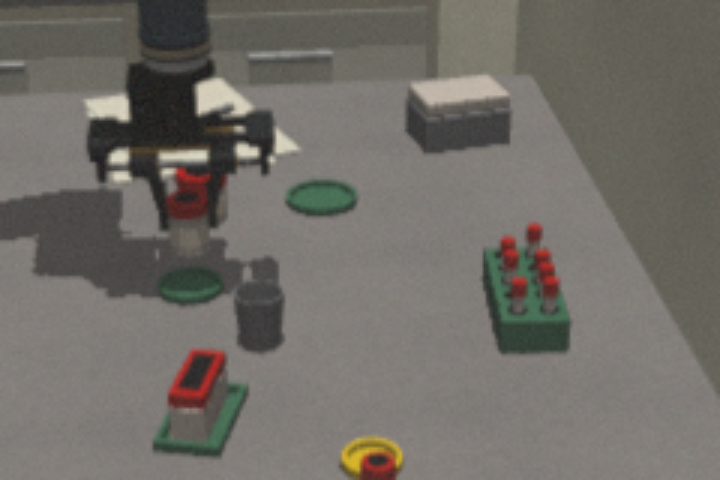

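The medium jar is above its holder at (190,285). Lowering it.

servo_tool(
  increments=[
    [1, [-1, -3, 12], 0],
    [1, [0, 0, 20], 0],
    [1, [0, 0, 10], 0],
    [1, [0, 0, 4], 0],
    [1, [0, 0, 0], 0],
  ],
)

```text
time_s: 17.88
position: [0.4406, 0.1292, 0.0311]
tcp_rot: [[-0.001, 1.0, -0.0], [1.0, 0.001, -0.0], [-0.0, -0.0, -1.0]]
force: [-0.0, -0.8, -0.5]
opening: 0.487
```

servo_tool(
  increments=[
    [1, [0, 0, 0], 0],
    [1, [0, 0, 0], 0],
  ],
)

```text
time_s: 18.12
position: [0.4408, 0.1293, 0.0317]
tcp_rot: [[-0.001, 1.0, 0.001], [1.0, 0.001, 0.0], [0.0, 0.001, -1.0]]
force: [-1.2, -0.1, -0.3]
opening: 0.485
```

```bash
python3 go.py 443 129 30.5 90;  python3 - <<'E'
from h import *
p,_=bot.capture("side");cv2.imwrite("pics/s9.png",cv2.resize(p[110:230,200:360],None,fx=4,fy=4))
E
```

```text
t 18.12 p [440.8 129.3  31.7] yaw 90.08 op 42.2 F [-1.2 -0.1 -0.3] tool shift [-0.3  2.2  1.2]
turn 0.08 shift after turn [-0.3  2.2  1.2]
```

View pics/s9.png

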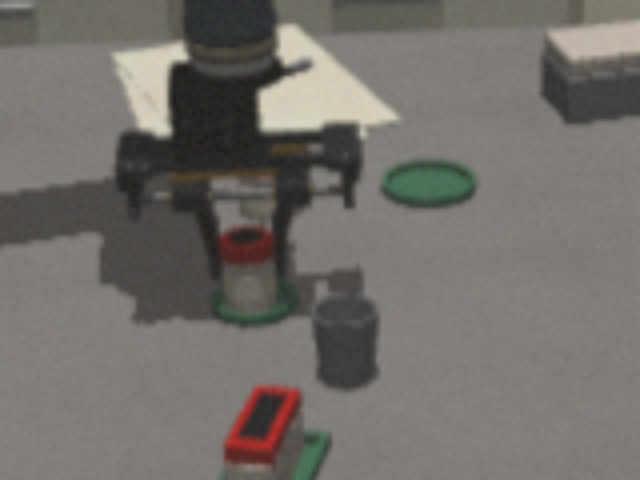

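servo_tool(
  increments=[
    [1, [0, 2, 1], 0],
    [1, [0, 0, 0], 0],
    [0, [0, 0, 0], 0],
    [0, [0, 0, 0], 0],
    [0, [0, 0, 0], 0],
  ],
)

```text
time_s: 18.8
position: [0.4425, 0.1292, 0.0303]
tcp_rot: [[-0.001, 1.0, -0.0], [1.0, 0.001, 0.0], [0.0, -0.0, -1.0]]
force: [0.4, 0.4, 0.1]
opening: 0.748
```

servo_tool(
  increments=[
    [0, [0, 0, 0], 0],
    [0, [0, 0, 0], 0],
    [0, [0, 0, -25], 0],
    [0, [0, 0, -45], 0],
    [0, [0, 0, -15], 0],
  ],
)

```text
time_s: 19.42
position: [0.4436, 0.1294, 0.1173]
tcp_rot: [[-0.001, 1.0, 0.004], [1.0, 0.001, 0.0], [0.0, 0.004, -1.0]]
force: [-0.6, -0.2, 0.0]
opening: 0.998
```

```bash
python3 go.py 457 309 110 90
```

```text
t 19.43 p [443.6 129.4 117.3] yaw 90.08 op 86.8 F [-0.6 -0.2  0. ] tool shift [179.6  13.6   7.4]
turn 0.08 shift after turn [179.6  13.4   7.3]
```

servo_tool(
  increments=[
    [0, [40, 3, 0], 0],
    [0, [60, 4, 0], 0],
    [0, [55, 4, 0], 0],
    [0, [24, 2, 0], 0],
    [0, [0, 0, 0], 0],
  ],
)

```text
time_s: 20.05
position: [0.4551, 0.3099, 0.1152]
tcp_rot: [[-0.004, 1.0, 0.001], [1.0, 0.004, 0.0], [0.0, 0.001, -1.0]]
force: [-0.3, -0.6, -0.0]
opening: 1.004
```

servo_tool(
  increments=[
    [0, [0, 0, 15], 0],
    [0, [0, 0, 0], 0],
  ],
)

```text
time_s: 20.3
position: [0.4539, 0.3064, 0.0986]
tcp_rot: [[0.0, 1.0, -0.004], [1.0, -0.0, -0.002], [-0.002, -0.004, -1.0]]
force: [-0.5, 0.2, -0.8]
opening: 0.995
```

```bash
python3 go.py 457 309.5 27 90;  python3 - <<'E'
from m import *
p,_=bot.capture("side");cv2.imwrite("pics/s10.png",cv2.resize(p[90:230,200:360],None,fx=4,fy=4))
p,d=bot.capture("top");cv2.imwrite("pics/t10.png",cv2.resize(p[160:320,140:440],None,fx=2.5,fy=2.5))
E
```

```text
t 20.3 p [453.9 306.4  98.6] yaw 89.98 op 86.6 F [-0.5  0.2 -0.8] tool shift [ 3.2  3.4 71.6]
turn -0.02 shift after turn [ 3.1  3.1 71.6]
```

View pics/s10.png

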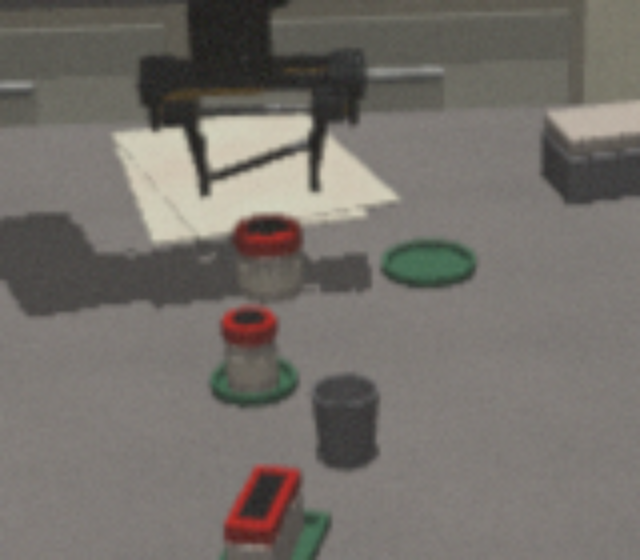

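View pics/t10.png

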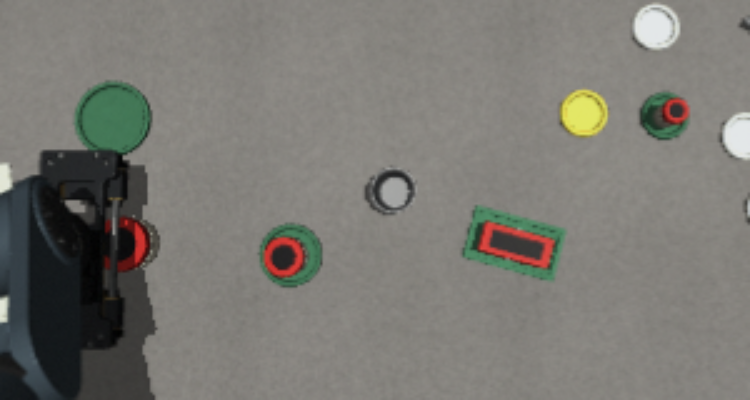

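The top view shows the medium jar, vial and box all in their holders, with the beaker unmoved. The top of each container appears shifted outward by perspective. Now the large jar.

servo_tool(
  increments=[
    [0, [2.5, 2.5, 5], 0],
    [0, [0, 0, 20], 0],
    [0, [0, 0, 0], 0],
  ],
)

```text
time_s: 20.78
position: [0.4571, 0.3102, 0.0742]
tcp_rot: [[-0.001, 1.0, -0.003], [1.0, 0.001, -0.001], [-0.001, -0.003, -1.0]]
force: [0.2, -0.3, -0.5]
opening: 0.996
```

```bash
python3 go.py 457 309.5 27 90
```

```text
t 20.77 p [457.1 310.2  74.2] yaw 90.05 op 86.7 F [ 0.2 -0.3 -0.5] tool shift [-0.6  0.  47.2]
turn 0.05 shift after turn [-0.7 -0.1 47.2]
```

servo_tool(
  increments=[
    [0, [0, 0, 20], 0],
    [0, [0, 0, 20], 0],
    [0, [0, 0, 8], 0],
    [0, [0, 0, 0], 0],
    [1, [0, 0, 0], 0],
  ],
)

```text
time_s: 21.4
position: [0.4584, 0.311, 0.028]
tcp_rot: [[-0.001, 1.0, 0.001], [1.0, 0.001, 0.001], [0.001, 0.001, -1.0]]
force: [-0.7, -0.2, 0.1]
opening: 0.947
```

servo_tool(
  increments=[
    [1, [0, 0, 0], 0],
    [1, [0, 0, 0], 0],
    [1, [0, 0, 0], 0],
    [1, [0, 0, 0], 0],
    [1, [0, 0, 0], 0],
  ],
)

```text
time_s: 22.02
position: [0.4579, 0.3108, 0.0276]
tcp_rot: [[-0.001, 1.0, 0.0], [1.0, 0.001, 0.0], [0.0, 0.0, -1.0]]
force: [-0.3, 0.7, 3.0]
opening: 0.674
```

```bash
python3 go.py 602 338.5 80 90
```

```text
t 22.02 p [457.9 310.8  27.6] yaw 90.07 op 58.7 F [-0.3  0.7  3. ] tool shift [ 27.5 144.1 -52.3]
turn 0.07 shift after turn [ 27.7 144.1 -52.4]
```

servo_tool(
  increments=[
    [1, [0, 0, -15], 0],
    [1, [0, 0, -30], 0],
    [1, [5, 25, -5], 0],
    [1, [9, 45, 0], 0],
    [1, [9, 45, 0], 0],
  ],
)

```text
time_s: 22.65
position: [0.5737, 0.3341, 0.0781]
tcp_rot: [[-0.002, 1.0, 0.0], [1.0, 0.002, 0.0], [0.0, 0.0, -1.0]]
force: [0.1, 1.3, -1.8]
opening: 0.676
```

servo_tool(
  increments=[
    [1, [5, 25, 0], 0],
    [1, [0, 4, 0], 0],
    [1, [0, 0, 0], 0],
    [1, [0, 0, 0], 0],
  ],
)

```text
time_s: 23.15
position: [0.5998, 0.3386, 0.077]
tcp_rot: [[-0.002, 1.0, -0.003], [1.0, 0.002, -0.001], [-0.001, -0.003, -1.0]]
force: [-0.3, 0.4, -0.8]
opening: 0.671
```

```bash
python3 go.py 602 339 31 90;  python3 - <<'E'
from h import *
p,_=bot.capture("side");cv2.imwrite("pics/s11.png",cv2.resize(p[80:200,220:380],None,fx=4,fy=4))
E
```

```text
t 23.15 p [599.8 338.6  77. ] yaw 90.09 op 58.4 F [-0.3  0.4 -0.8] tool shift [ 0.4  2.3 46. ]
turn 0.09 shift after turn [ 0.4  2.2 46. ]
```

View pics/s11.png

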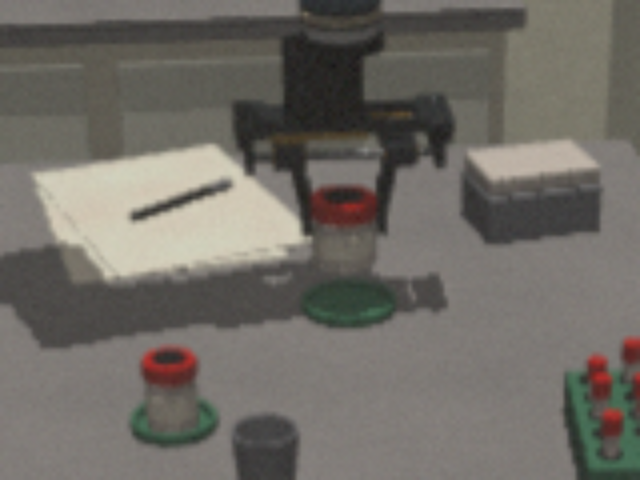

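The large jar is above its holder at (348,300). Lowering it.

servo_tool(
  increments=[
    [1, [0, 2, 12], 0],
    [1, [0, 0, 20], 0],
    [1, [0, 0, 10], 0],
    [1, [0, 0, 4], 0],
    [1, [0, 0, 0], 0],
  ],
)

```text
time_s: 23.82
position: [0.6036, 0.3389, 0.031]
tcp_rot: [[-0.001, 1.0, -0.0], [1.0, 0.001, -0.0], [-0.0, -0.0, -1.0]]
force: [1.1, 1.0, -1.7]
opening: 0.671
```

servo_tool(
  increments=[
    [1, [0, 0, 0], 0],
    [1, [0, 0, 0], 0],
  ],
)

```text
time_s: 24.08
position: [0.6039, 0.339, 0.0312]
tcp_rot: [[-0.001, 1.0, 0.0], [1.0, 0.001, 0.0], [0.0, 0.0, -1.0]]
force: [0.1, 0.5, -1.8]
opening: 0.67
```

```bash
python3 go.py 602 339 30.8 90;  python3 - <<'E'
from h import *
p,_=bot.capture("side");cv2.imwrite("pics/s12.png",cv2.resize(p[80:200,220:380],None,fx=4,fy=4))
E
```

```text
t 24.07 p [603.9 339.   31.2] yaw 90.07 op 58.3 F [ 0.1  0.5 -1.8] tool shift [ 0.  -1.9  0.4]
turn 0.07 shift after turn [ 0.  -1.9  0.4]
```

View pics/s12.png

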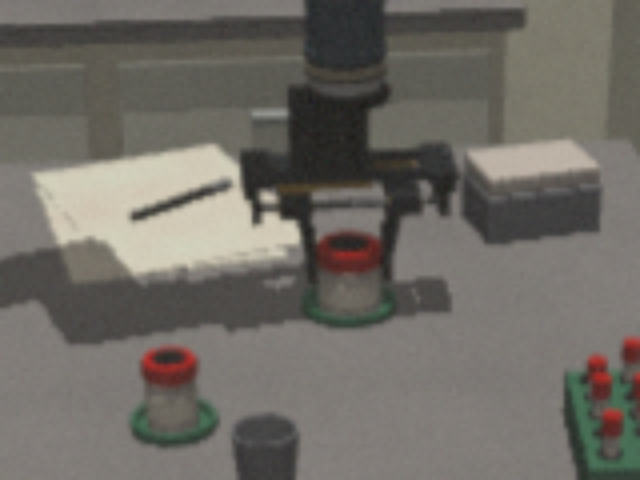

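The large jar stands inside its rim. Making a small correction, then releasing.

servo_tool(
  increments=[
    [1, [0, -1.5, 0.5], 0],
    [1, [0, 0, 0], 0],
    [0, [0, 0, 0], 0],
    [0, [0, 0, 0], 0],
    [0, [0, 0, 0], 0],
  ],
)

```text
time_s: 24.75
position: [0.6025, 0.339, 0.0311]
tcp_rot: [[-0.001, 1.0, 0.001], [1.0, 0.001, 0.0], [0.0, 0.001, -1.0]]
force: [0.9, 0.4, 0.5]
opening: 0.927
```

servo_tool(
  increments=[
    [0, [0, 0, 0], 0],
    [0, [0, 0, 0], 0],
    [0, [0, 0, -25], 0],
    [0, [0, 0, -50], 0],
    [0, [0, 0, -50], 0],
  ],
)

```text
time_s: 25.38
position: [0.6019, 0.3388, 0.1566]
tcp_rot: [[-0.001, 1.0, -0.001], [1.0, 0.001, -0.0], [-0.0, -0.001, -1.0]]
force: [-0.6, 0.4, -0.1]
opening: 0.995
```

servo_tool(
  increments=[
    [0, [0, -40, 0], 0],
    [0, [-50, -30, -10], 0],
    [0, [-55, -20, -10], 0],
    [0, [-55, -20, 0], 0],
    [0, [-40, -10, 0], 0],
  ],
)

```text
time_s: 26.0
position: [0.4811, 0.1371, 0.1762]
tcp_rot: [[-0.001, 1.0, -0.0], [1.0, 0.001, -0.0], [-0.0, -0.0, -1.0]]
force: [0.4, -0.8, 0.2]
opening: 1.002
```

servo_tool(
  increments=[
    [0, [0, 0, 0], 0],
    [0, [0, 0, 0], 0],
  ],
)

```text
time_s: 26.25
position: [0.4832, 0.1391, 0.1761]
tcp_rot: [[-0.001, 1.0, 0.001], [1.0, 0.001, 0.001], [0.001, 0.001, -1.0]]
force: [0.4, 0.0, 0.5]
opening: 0.996
```

```bash
python3 - <<'E'
from m import *
p,d=bot.capture("top");cv2.imwrite("pics/t13.png",cv2.resize(p[100:320,140:460],None,fx=2.5,fy=2.5))
q,e=bot.capture("side");cv2.imwrite("pics/s13.png",q)
E
```

```text
(no output)
```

View pics/t13.png

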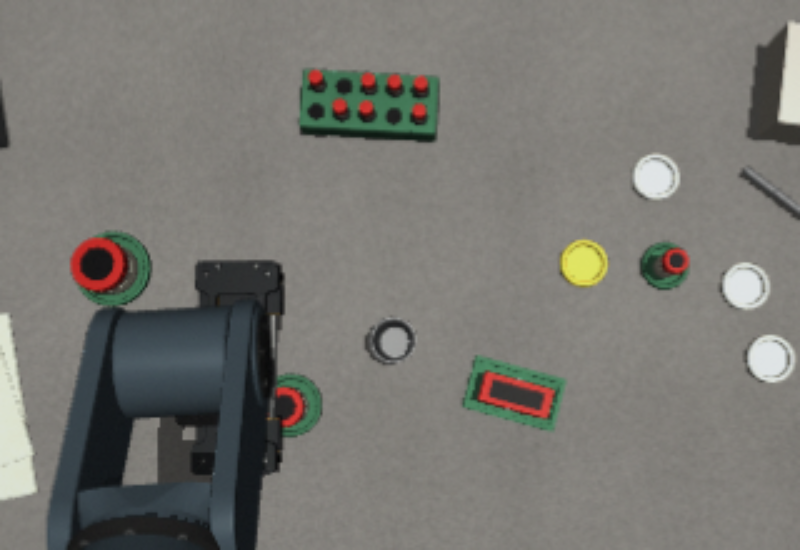

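View pics/s13.png

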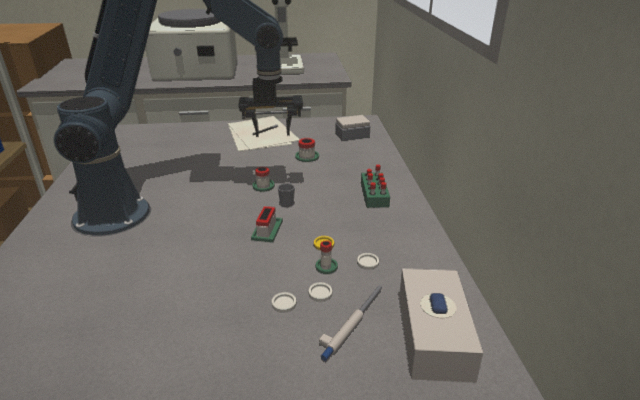

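All four are seated. I'll move the arm off the medium jar and measure the final centres.

servo_tool(
  increments=[
    [0, [50, 30, 0], 0],
    [0, [50, 30, 0], 0],
    [0, [40, 30, 0], 0],
    [0, [0, 0, 0], 0],
    [0, [0, 0, 0], 0],
  ],
)

```text
time_s: 26.98
position: [0.5711, 0.2795, 0.1749]
tcp_rot: [[-0.003, 1.0, -0.002], [1.0, 0.003, -0.001], [-0.001, -0.002, -1.0]]
force: [0.5, -0.0, 0.5]
opening: 0.998
```

```bash
python3 - <<'E'
from m import *
f,_=bot.capture("top");cv2.imwrite("pics/t14.png",f)
p=cv2.imread("pics/t13.png"); 
for n,c,z,t in(("jl",(180,206),.065,(601.5,338.4)),("jm",(254,262),.063,(442.7,129.3)),("v",(410,204),.073,(600.9,-307.2)),("box",(346,258),.055,(454.2,-128.1))):
    r=meas("top",f,None,c,"red",z);print(n,r[0],r[0]-t,"size",r[2],r[4],r[5])
vv,uu=np.mgrid[0:400,0:640]
d=bot.capture("top")[1];d0=np.load("top0.npy")
for nm,D in(("start",d0),("now",d)):
    W=world("top",uu.ravel(),vv.ravel(),D.ravel()).reshape(400,640,3)
    for n,c,a,b in(("beaker",(296,236),13,13),("rack",(288,141),32,20)):
        w=W[c[1]-b:c[1]+b,c[0]-a:c[0]+a].reshape(-1,3);w=w[(w[:,2]>.025)&(w[:,2]<.2)];print(nm,n,np.median(w,0).round(4))
    for n,c in(("jl",(179,206)),("jm",(254,263)),("v",(410,204)),("box",(346,258))):
        print(nm,n,"top z",W[c[1]-1:c[1]+2,c[0]-1:c[0]+2,2].mean().round(4))
E
```

```text
jl [600.4 318. ] [ -1.1 -20.4] size 46.9 [46.9  5.5] 0.8
jm [441.8 128.9] [-0.9 -0.4] size 45.3 [43.5 44.2] 0.8
v [ 599.  -305.6] [-1.9  1.6] size 31.6 [28.5 30.3] 15.9
box [ 452.6 -126.8] [-1.6  1.3] size 85.4 [81.4 34.7] 74.3
start beaker [0.5186 0.0137 0.0551]
start rack [0.7902 0.0359 0.038 ]
start jl top z 0.0012
start jm top z -0.0008
start v top z 0.0004
start box top z 0.002
now beaker [0.5185 0.0136 0.0545]
now rack [0.7902 0.0359 0.0379]
now jl top z 0.3493
now jm top z 0.0616
now v top z 0.0713
now box top z 0.0529
```

View pics/t14.png

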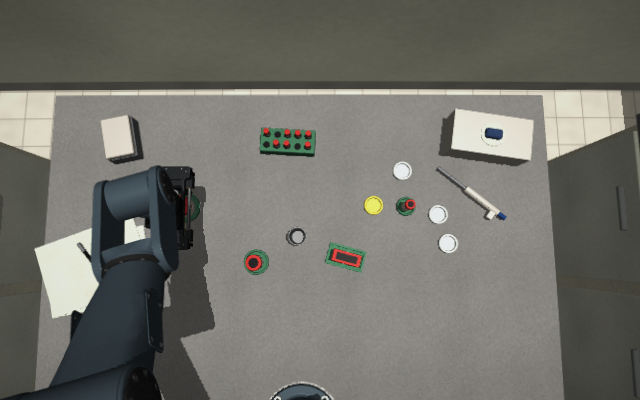

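The arm now hides the large jar, so I'll measure that from the previous top picture (t13).

```bash
python3 - <<'E'
from m import *
p=cv2.imread("pics/t13.png");f=np.zeros((400,640,3),np.uint8);f[100:320,140:460]=cv2.resize(p,(320,220),interpolation=cv2.INTER_AREA)
r=meas("top",f,None,(180,206),"red",.065);print(r,r[0]-(601.5,338.4))
bot.hand_in()
E
```

```text
(array([600.3, 337.1]), array([599.8, 337.1]), 63.3, array([600.1, 337.1]), array([62.3, 59.5]), 55.4) [-1.2 -1.3]
the job is handed in; nothing more can be done
```

All four containers stand upright and released in their matching green holders, and I handed the job in at about 27 s of robot time. The order was slide box, small vial, medium jar, large jar.

Last checks, from the top camera:

| Container | Distance from holder centre | Lid height measured | Lid height expected |
|---|---|---|---|
| Large jar | 1.8 mm | not measured | 65 mm |
| Medium jar | 1.0 mm | 61.6 mm | 63 mm |
| Small vial | 2.5 mm | 71.3 mm | 73 mm |
| Slide box | 2.1 mm | 52.9 mm | 55 mm |

- **Lid heights:** they read 1–2 mm lower than expected for a seated container, which is within the depth and calibration error.
- **Slide box:** its yaw matches the holder's.
- **Beaker and tube rack:** both moved less than 1 mm.
- **Large jar:** one check failed because the arm hid it in the final picture, giving a meaningless offset of about 20 mm. I measured it instead from the picture taken just before. Its seated height was only checked by eye in the side view, where it sits upright inside the rim.

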